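# Pin the hinge of the folding pedalboard

### The arm

A 6-joint arm with a two-finger parallel gripper is mounted at the origin on the work surface. World frame = base frame: x ahead of the robot, y to its left, z up, the work surface at z = 0. Lengths are in mm, angles in rad, forces in N, time in s.
With the tool pointing down it reaches from about 250 to 775 mm from the base axis. Payload 4 kg.
Tool frame: the origin (TCP) lies between the finger pads; the fingertips stand 11 mm ahead of it and the grasp point (between the pads) lies 8 mm behind it; z points along the fingers, y is the direction in which the jaws open and shut (so a half turn about z gives the same grasp; the last joint's range is limited). The gripper opens to 94 mm and grips with 3 to 60 N. Pads are 16 mm wide; open, the fingers measure 119 mm over their backs; the gripper's body (75 mm by 177 mm) begins 78 mm behind the grasp point.
Start: joints at [-0.103, 0.087, 1.371, -0, 1.684, -0.103], TCP at [550.017, -0.006, 216.506] pointing down, gripper open.
Joint ranges: [-3.1, 3.1], [-0.76, 2.03], [0.27, 2.55], [-1.08, 4.22], [0.17, 2.65], [-2.57, 2.57]. Speed limits (rad/s): [2.79, 2.79, 3.14, 3.14, 3.14, 3.14].

### API

Orientations are given as a 3x3 rotation matrix whose columns are the frame's x, y, z axes.
In Python, from cell import bot gives the robot as it stands. The module is installed in compiled form; this text tells all that it offers.
- The arm moves only by the tool move_arm, never from a script. Its argument "deltas" is text: rows parted by semicolons, each of 6 numbers parted by spaces: the shift along the world's x, y, z each as a share of 0.8 m, from -1 to 1, then the turn, a rotation vector about the world's x, y, z each as a share of pi rad, from -1 to 1. A call has 1 to 8 rows; each row is the pose to reach, as a shift and turn from the pose commanded when the call began, turning the shorter way round; what a row does not reach only later rows make up. A row lasts 1/10 s, in which the tool goes at most 50 mm and 8.59 degrees, less where a joint would pass 70% of its speed; a pose out of reach is approached as far as the arm can. A call with a number of a shift or a turn outside -1 to 1 is refused whole. A call with a gripper value outside its range is refused whole. "hand" is the opening, from 0 (shut) to 1 (fully open), set as the call begins (left out, the last holds). The fingers move at their own pace and stop on an object; "newtons" is the grip in N (left out, the last holds). Time passes only in rows, so rows that repeat a pose let the fingers close. It gives the time, the measured TCP pose, the force and the opening at its end, in the units of the state.
- bot.get_obs(): the state, without advancing time (a new reading comes with each control period).
- bot.get_image(name): name is "scene" or "side" or "wrist"; returns a dict with "img" (384x512x3 uint8, red, green, blue), "intrinsics" (3x3 intrinsics, pixels), "camera_from_world" (4x4, takes a point from world to camera coordinates). Camera axes: x right, y down, z forward; pixel columns grow to the right and rows downward; lengths in mm; the calibration is good to about 2 mm. A picture is of the moment at which its call begins. There is no depth.
- bot.finish_job(): hands the job in, once; it reports no verdict.
The state is a dict: "time_s": time; "qpos": joint angles; "joint_vel": joint speeds; "joint_torque": joint torques, N m; "position": TCP position; "tcp_rot": TCP orientation; "force": force on the tool from outside, world axes, zero at the start; "ft_torque": the same for the moment, N m; "finger_gap": opening from 0.0 (shut) to 1.0 (fully open).
Only numpy, scipy, OpenCV 4.12 (cv2) and the standard library are available. Lean on these libraries where they do the work, as an engineer would, in place of code of your own. Each camera call takes 0.05 s, during which the arm holds its last target.

### The job

Slide the loose wing of the folding pedalboard by its wooden grip bar right up against the main half, so that its hinge knuckle comes over the other one and the two holes line up. Then take the long hinge pin, the one standing tallest in the wooden rack, and thread it down through both knuckles until its collar sits on the upper one, and let go.

Things in the scene. Friction and masses are not known exactly. Their poses are not given: they have to be found in the camera images.
- long_pin_grip (a point): Long steel pin, nose down, z up it; all in mm. Point: mid of its round grip (20 wide, 44 tall). Below: collar 32 wide, underside 28 below point; shank 14 wide, 50 long, last 10 tapered to 5; nose 78 below point. Stands loosely 30 deep in a fixed wooden rack, 200x50x36, point 84 above bench; lift straight out. Two like pins in its row (65 apart) have 26 shanks, stand 20 lower: too short.
- hinge_hole (a point): Fixed point on the hinge axis, 58 mm above the bench, level with the upper knuckle's top. z up, y from the main half (silver looper on it) to the wing. Knuckles: steel rings 40 mm wide, 22 mm holes; lower one on the main half round this axis, 25-41 mm above bench; upper on the wing, 42-58. Free below to 6 mm. With the collar seated the pin's grip point is 28 mm above this point.
- wing_grip (a point): Mid of the wing's upright wooden grip bar, 60 mm above the bench; moves with the wing; axes as hinge_hole. Bar: 18 mm thick along y (the slide), 60 mm long in x, its top 80 mm above the bench. Wing home: 135 mm from the hinge axis along y. Deck below it 22 mm above the bench; the wing's hinge lug, 58 mm high, begins 78 mm away towards the hinge.
- wing (a joint): Distance (m) the wing still has to slide to be home: 0 = at its stop, holes in line; 0.07 = fully drawn away. It slides straight in a fixed plywood cradle, home towards -y of hinge_hole, needs a push of about 3 N and stays where it is left.
Things that resemble listed ones, but are neither listed nor needed, are in the scene too. What is shaped like the part that bears long_pin_grip but red is not meant.

How it is judged (in metres and radians):
On the way:
1. the wing is slid home (within 8 mm of its stop) with the pin not yet in the hinge (value of joint wing below 0.008 m and distance between long_pin_grip and hinge_hole above 0.08 m), for 0.2 s.
At the end, for the whole second after the job is handed in: The wing is within 10 mm of its stop, and the long pin, released, stands upright (within 10 degrees) through both knuckles: its axis within 12 mm of the hinge axis and its collar within 8 mm of the upper knuckle's top face (value of joint wing below 0.01 m and horizontal distance between long_pin_grip and hinge_hole below 0.012 m and z of long_pin_grip in the frame of hinge_hole between 0.02 and 0.036 m and angle between long_pin_grip's own z axis and vertical below 0.175 rad); the robot touches nothing.
It also fails if it takes over 56 s, if anything falls off the work surface, if the arm or the gripper's body presses on something with over 40 N, if the wrist force passes 120 N, or if a joint passes its speed limit or range.

## Working session

There is one attempt and no reset: what is moved stays moved. The work goes in short steps, Python scripts to look and compute and a tool call to move; the robot and the scene stay as the last step left them, time stands still between calls to the robot, and variables do not carry over. Pictures are saved under pics/ and viewed, and the job is handed in when it is done.

Besides the shell and the picture viewer there is one more tool, called after "Emit:" by a JSON object that holds its "fn" and its "kwargs". move_arm: Moves the arm, as the interface text tells. Its arguments: {"type":"object","properties":{"deltas":{"type":"string"},"hand":{"type":"number"},"newtons":{"type":"number"}},"required":["deltas"]}

```bash
mkdir -p pics; cat > h.py <<'E'
import numpy as np, cv2
from cell import bot
def snap(n,tag):
    d=bot.get_image(n); cv2.imwrite(f"pics/{tag}.png",d["img"][:,:,::-1]); np.savez(f"{tag}.npz",img=d["img"],K=d["intrinsics"],T=d["camera_from_world"]); return d
def load(tag):
    z=np.load(f"{tag}.npz"); return z
def ray(d,u,v):
    K=d["K"];T=d["T"];R=T[:3,:3];c=-R.T@T[:3,3]
    return c,R.T@np.linalg.inv(K)@np.array([u,v,1.])
def onz(d,u,v,z):
    c,r=ray(d,u,v); return c+r*(z-c[2])/r[2]
def proj(d,p):
    q=d["T"][:3,:3]@np.array(p,float)+d["T"][:3,3]; q=d["K"]@q; return q[:2]/q[2]
def tri(d1,p1,d2,p2):
    c1,r1=ray(d1,*p1);c2,r2=ray(d2,*p2);A=np.stack([r1,-r2],1);s=np.linalg.lstsq(A,c2-c1,rcond=None)[0]
    a=c1+s[0]*r1;b=c2+s[1]*r2; return (a+b)/2,np.linalg.norm(a-b)
E
python3 - <<'E'
from h import *
for n in ["scene","side","wrist"]:
    d=snap(n,n+"0"); print(n,(-d["camera_from_world"][:3,:3].T@d["camera_from_world"][:3,3]).round())
print(bot.get_obs())
E
```

```text
scene [1102.  139.  534.]
side [ 195. -998.  750.]
wrist [550.  82. 384.]
{'time_s': 0.15, 'qpos': array([-1.03136982e-01,  8.77730324e-02,  1.37188452e+00, -4.46160617e-06,
        1.68358505e+00, -1.03072128e-01]), 'joint_vel': array([-4.08664590e-04, -6.29146331e-04, -5.41517288e-03,  1.37431116e-03,
        6.34247827e-05,  5.35773878e-04]), 'joint_torque': array([ 1.24418581e-03, -3.40636396e+01, -3.02795255e+01,  7.18983379e-02,
        3.04441026e-02, -1.11468453e-04]), 'position': array([5.49606255e+02, 1.42809986e-02, 2.15591153e+02]), 'tcp_rot': array([[ 6.54883501e-05,  9.99998650e-01, -1.64164309e-03],
       [ 9.99999984e-01, -6.52168107e-05,  1.65460083e-04],
       [ 1.65352797e-04, -1.64165390e-03, -9.99998639e-01]]), 'force': array([-0.42471076, -1.15394188, -0.06072186]), 'ft_torque': array([-0.03516425,  0.03454494,  0.0135336 ]), 'finger_gap': 0.9992082480264655}
```

View pics/scene0.png

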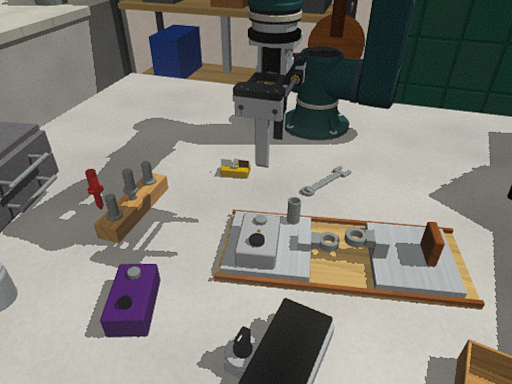

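View pics/side0.png

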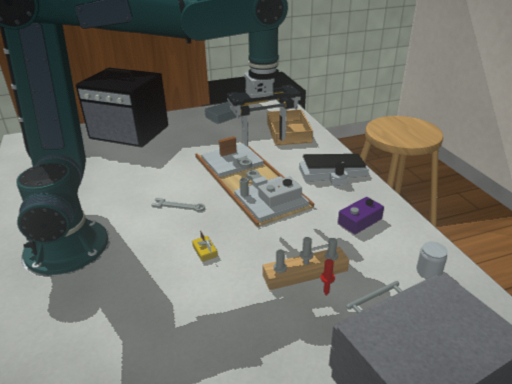

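View pics/wrist0.png

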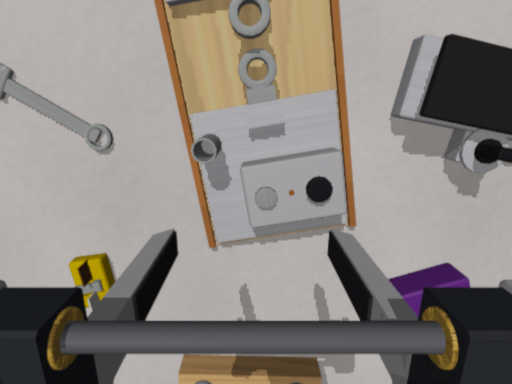

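```bash
python3 - <<'E'
import cv2,numpy as np
a=cv2.imread("pics/scene0.png")[140:300,60:220]; b=cv2.imread("pics/side0.png")[220:320,250:380]
cv2.imwrite("pics/c1.png",np.hstack([cv2.resize(a,(400,400),interpolation=2),cv2.resize(b,(400,308),interpolation=2) if 0 else cv2.copyMakeBorder(cv2.resize(b,(400,308),interpolation=2),0,92,0,0,0)]))
a=cv2.imread("pics/scene0.png")[190:320,205:495]; b=cv2.imread("pics/side0.png")[125:230,185:325]
cv2.imwrite("pics/c2.png",cv2.resize(a,None,fx=2.7,fy=2.7,interpolation=2)); cv2.imwrite("pics/c3.png",cv2.resize(b,None,fx=5,fy=5,interpolation=2))
E
```

```text
(no output)
```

View pics/c1.png

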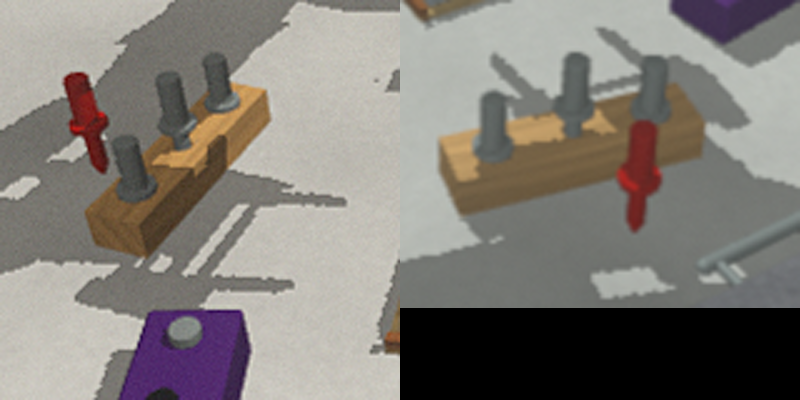

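View pics/c2.png

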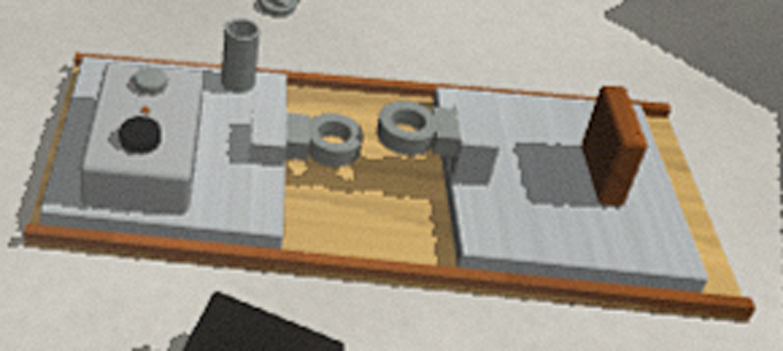

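View pics/c3.png

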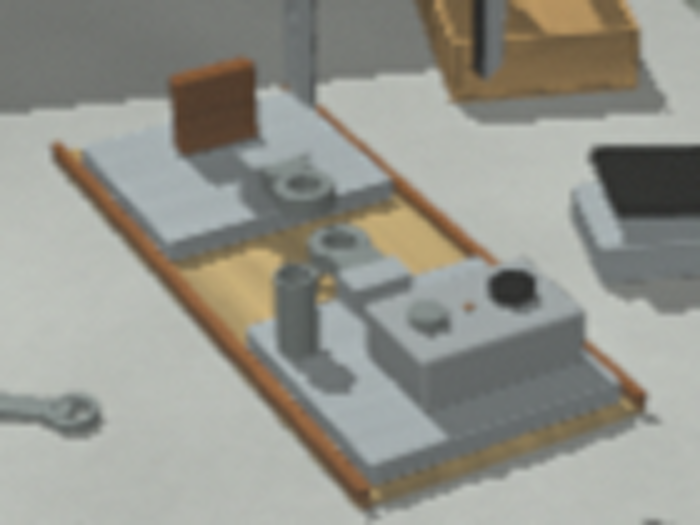

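```bash
python3 - <<'E'
from h import *
S,D,W=load("scene0"),load("side0"),load("wrist0")
f=lambda x,y:(x/2.7+205,y/2.7+190)
g=lambda x,y:(x/5+185,y/5+125)
p=lambda x,y:(x/2.5+60,y/2.5+140)
q=lambda x,y:((x-400)/3.077+250,y/3.077+220)
P=lambda n,*v:print(n,*[np.round(x,1) for x in v])
P("low knuckle",onz(S,*f(335,131),41),onz(D,*g(339,239),41),onz(W,257,69,41),*tri(S,f(335,131),D,g(339,239)))
P("up knuckle",onz(S,*f(407,121),58),onz(D,*g(302,184),58),onz(W,249,14,58),*tri(S,f(407,121),D,g(302,184)))
P("grip bar top corners S",*[onz(S,*f(x,y),80) for x,y in [(602,87),(627,87),(645,146),(615,150)]])
P("grip bar top corners D",*[onz(D,*g(x,y),80) for x,y in [(170,75),(250,58)]])
P("pin mid",*tri(S,p(172,97),D,q(575,80)),onz(S,*p(172,97),84),onz(D,*q(575,80),84))
P("pin top",*tri(S,p(169,76),D,q(577,57)))
P("pin L",*tri(S,p(128,158),D,q(494,122)),'R',*tri(S,p(216,74),D,q(654,78)))
P("red top",*tri(S,p(77,77),D,q(643,127)),'nose',*tri(S,p(103,170),D,q(636,228)))
P("rails W",onz(W,162,5,14),onz(W,212,245,14),onz(W,338,5,14),onz(W,352,224,14))
P("tube top",*tri(S,f(241,27),D,g(295,272)))
P("rack edges S",*[onz(S,*p(x,y),36) for x,y in [(85,208),(145,240),(268,92)]])
E
```

```text
low knuckle [554.6 119.6  41. ] [552.5 115.2  41. ] [554.4 118.5  41. ] [553.3 119.2  39.1] 1.3
up knuckle [549.3 165.5  58. ] [543.3 160.4  58. ] [546.6 164.1  58. ] [545.1 165.8  54.6] 0.4
grip bar top corners S [502.  286.8  80. ] [497.1 303.   80. ] [554.4 309.4  80. ] [563.8 291.1  80. ]
grip bar top corners D [493.9 294.7  80. ] [551.4 300.   80. ]
pin mid [ 544.1 -302.4   84. ] 1.0 [ 543.5 -302.2   84. ] [ 544.3 -302.9   84. ]
pin top [ 544.7 -300.9  105.1] 2.2Traceback (most recent call last):
  File "<stdin>", line 14, in <module>
  File "<stdin>", line 7, in <lambda>
    return _wrapfunc(a, 'round', decimals=decimals, out=out)
    return _wrapit(obj, method, *args, **kwds)
    result = getattr(arr, method)(*args, **kwds)
numpy._core._exceptions._UFuncNoLoopError: ufunc 'multiply' did not contain a loop with signature matching types (dtype('<U1'), dtype('float64')) -> None
```

```bash
python3 - <<'E'
from h import *
S,D,W=load("scene0"),load("side0"),load("wrist0")
f=lambda x,y:(x/2.7+205,y/2.7+190)
g=lambda x,y:(x/5+185,y/5+125)
p=lambda x,y:(x/2.5+60,y/2.5+140)
q=lambda x,y:((x-400)/3.077+250,y/3.077+220)
P=lambda n,*v:print(n,*[np.round(x,1) for x in v])
P("pin L",*tri(S,p(128,158),D,q(494,122)));P('R',*tri(S,p(216,74),D,q(654,78)))
P("red top",*tri(S,p(77,77),D,q(643,127)));P('nose',*tri(S,p(103,170),D,q(636,228)))
P("rails W",onz(W,162,5,14),onz(W,212,245,14),onz(W,338,5,14),onz(W,352,224,14))
P("tube top",*tri(S,f(241,27),D,g(295,272)))
P("tube bot",*tri(S,f(238,85),D,g(298,355)))
P("rack edges S",*[onz(S,*p(x,y),36) for x,y in [(85,208),(145,240),(268,92)]])
E
```

```text
pin L [ 523.4 -318.6   36.3] 99.2
R [ 568.2 -291.4   98. ] 91.9
red top [ 559.9 -379.1   98.6] 1.9
nose [ 5.607e+02 -3.807e+02  4.000e-01] 3.2
rails W [455.1 183.6  14. ] [497.4 -90.1  14. ] [639.1 183.4  14. ] [675.5 -61.   14. ]
tube top [500.4  39.1  73.4] 1.1
tube bot [499.5  39.4  16. ] 3.5
rack edges S [ 641.  -330.1   36. ] [ 659.5 -264.1   36. ] [ 450.6 -269.    36. ]
```

Emit:
{"fn": "move_arm", "kwargs": {"deltas": "-0.0281 0.3725 -0.0831 0 0 -0.36;-0.0281 0.3725 -0.0831 0 0 -0.36;-0.0281 0.3725 -0.0831 0 0 -0.36;-0.0281 0.3725 -0.0831 0 0 -0.36;-0.0281 0.3725 -0.0831 0 0 -0.36;-0.0281 0.3725 -0.0831 0 0 -0.36;-0.0281 0.3725 -0.0831 0 0 -0.36;-0.0281 0.3725 -0.0831 0 0 -0.36", "hand": 1}}

```text
time_s: 0.95
position: [525.5, 301.4, 147.6]
tcp_rot: [[0.905, 0.425, -0.004], [0.425, -0.905, -0.0], [-0.004, -0.001, -1.0]]
force: [0.1, -1.1, 0.5]
finger_gap: 1.002
```

Emit:
{"fn": "move_arm", "kwargs": {"deltas": "0 0 0 0 0 -0.0922;0 0 0 0 0 -0.0922;0 0 0 0 0 -0.0922;0 0 0 0 0 -0.0922"}}

```text
time_s: 1.35
position: [527.4, 297.9, 149.6]
tcp_rot: [[0.988, 0.152, -0.001], [0.152, -0.988, -0.0], [-0.001, 0.0, -1.0]]
force: [0.4, -0.3, 0.4]
finger_gap: 1.0
```

```bash
python3 - <<'E'
from h import *
for n in ["wrist","scene"]: snap(n,n+"1")
o=bot.get_obs();print(o["time_s"],o["position"],o["tcp_rot"].round(3),o["qpos"].round(2))
S,D=load("scene0"),load("side0")
p=lambda x,y:(x/2.5+60,y/2.5+140)
q=lambda x,y:((x-400)/3.077+250,y/3.077+220)
print(tri(S,p(128,158),D,q(654,78)),tri(S,p(216,74),D,q(494,122)))
E
```

```text
1.45 [527.4884037  297.85251153 149.85576569] [[ 0.988  0.151 -0.   ]
 [ 0.151 -0.988 -0.   ]
 [-0.     0.    -1.   ]] [ 0.42  0.23  1.34 -0.    1.57  1.84]
(array([ 609.81047888, -304.51120075,   68.21658099]), np.float64(1.0061042595640697)) (array([ 477.81398826, -303.87598059,   64.84041135]), np.float64(3.3471162222880384))
```

View pics/wrist1.png

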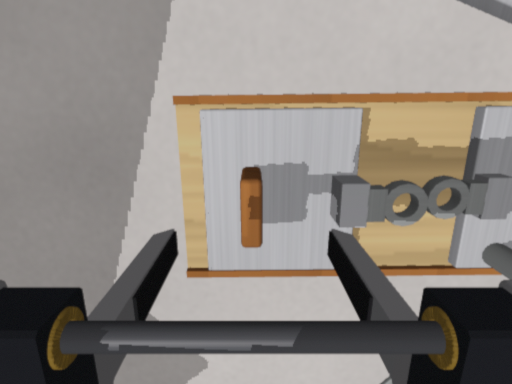

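View pics/scene1.png

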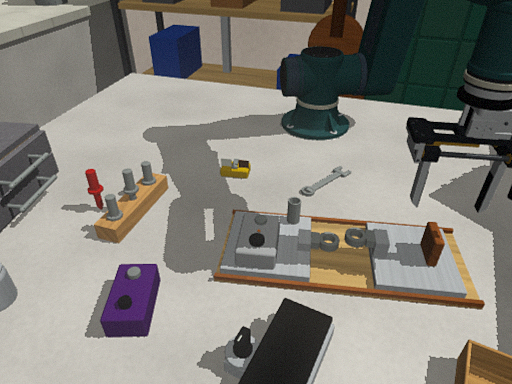

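```bash
python3 - <<'E'
from h import *
W=load("wrist1");R=np.array([[.988,.151],[.151,-.988]])
for u,v,z in [(241,181,80),(261,181,80),(241,246,80),(262,246,80),(446,197,41),(402,202,58)]: print(onz(W,u,v,z).round(1))
E
python3 -c "
import cv2;a=cv2.imread('pics/wrist1.png')[140:270,200:480];cv2.imwrite('pics/c4.png',cv2.resize(a,None,fx=2.8,fy=2.8,interpolation=2))"
```

```text
[551.6 311.   80. ]
[554.  295.6  80. ]
[496.7 303.1  80. ]
[499.3 285.9  80. ]
[556.  121.8  41. ]
[549.  169.8  58. ]
```

View pics/c4.png

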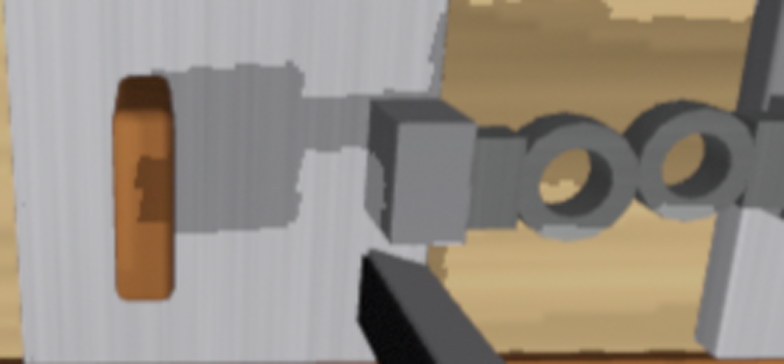

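Emit:
{"fn": "move_arm", "kwargs": {"deltas": "-0.0019 0.0013 -0.04 0 0 0;-0.0019 0.0013 -0.08 0 0 0;-0.0019 0.0013 -0.11 0 0 0;-0.0019 0.0013 -0.1225 0 0 0;-0.0019 0.0013 -0.1225 0 0 0"}}

```text
time_s: 1.95
position: [524.9, 298.4, 50.2]
tcp_rot: [[0.989, 0.15, -0.003], [0.15, -0.989, -0.002], [-0.004, 0.001, -1.0]]
force: [0.4, -0.4, 0.1]
finger_gap: 1.0
```

Emit:
{"fn": "move_arm", "kwargs": {"deltas": "0 0 0 0 0 0;0 0 0 0 0 0;0 0 0 0 0 0;0 0 0 0 0 0;0 0 0 0 0 0;0 0 0 0 0 0", "hand": 0, "newtons": 20}}

```text
time_s: 2.55
position: [526.1, 299.1, 52.3]
tcp_rot: [[0.989, 0.15, 0.0], [0.15, -0.989, 0.0], [0.0, -0.0, -1.0]]
force: [0.3, -0.2, 0.3]
finger_gap: 0.527
```

Emit:
{"fn": "move_arm", "kwargs": {"deltas": "0 0 0 0 0 0;0 0 0 0 0 0;0 0 0 0 0 0;0 0 0 0 0 0;0 0 0 0 0 0;0 0 0 0 0 0;0 0 0 0 0 0"}}

```text
time_s: 3.25
position: [526.0, 298.9, 51.9]
tcp_rot: [[0.989, 0.15, -0.0], [0.15, -0.989, -0.0], [-0.0, 0.0, -1.0]]
force: [0.4, -0.3, 0.0]
finger_gap: 0.188
```

Emit:
{"fn": "move_arm", "kwargs": {"deltas": "0.0009 -0.0062 0 0 0 0;0.0019 -0.0124 0 0 0 0;0.0028 -0.0185 0 0 0 0;0.0038 -0.0247 0 0 0 0;0.0047 -0.0309 0 0 0 0;0.0056 -0.0371 0 0 0 0;0.0066 -0.0433 0 0 0 0;0.0075 -0.0495 0 0 0 0"}}

```text
time_s: 4.05
position: [532.6, 259.0, 52.0]
tcp_rot: [[0.989, 0.149, 0.001], [0.149, -0.989, 0.0], [0.001, -0.0, -1.0]]
force: [3.7, 2.8, -3.7]
finger_gap: 0.192
```

Emit:
{"fn": "move_arm", "kwargs": {"deltas": "0.0004 -0.0025 0 0 0 0;0.0008 -0.005 0 0 0 0;0.0008 -0.005 0 0 0 0"}}

```text
time_s: 4.35
position: [533.2, 254.8, 52.0]
tcp_rot: [[0.989, 0.149, 0.001], [0.149, -0.989, -0.001], [0.001, 0.001, -1.0]]
force: [5.0, 1.0, -4.4]
finger_gap: 0.192
```

Emit:
{"fn": "move_arm", "kwargs": {"deltas": "0.0002 -0.0012 0 0 0 0;0.0004 -0.0025 0 0 0 0;0.0006 -0.0037 0 0 0 0;0.0006 -0.0037 0 0 0 0"}}

```text
time_s: 4.75
position: [533.6, 252.4, 52.0]
tcp_rot: [[0.989, 0.15, 0.001], [0.15, -0.989, -0.0], [0.001, 0.0, -1.0]]
force: [4.6, 1.6, -5.1]
finger_gap: 0.19
```

Emit:
{"fn": "move_arm", "kwargs": {"deltas": "0.0002 -0.0012 0 0 0 0;0.0004 -0.0025 0 0 0 0;0.0006 -0.0037 0 0 0 0;0.0006 -0.0037 0 0 0 0"}}

```text
time_s: 5.15
position: [533.8, 251.6, 52.0]
tcp_rot: [[0.989, 0.15, 0.001], [0.15, -0.989, 0.004], [0.001, -0.004, -1.0]]
force: [4.1, 8.7, -5.3]
finger_gap: 0.19
```

```bash
python3 - <<'E'
from h import *
for n in ["wrist","scene","side"]: snap(n,n+"2")
import cv2
a=cv2.imread('pics/wrist2.png')[130:270,200:512];b=cv2.imread('pics/scene2.png')[190:320,205:495]
cv2.imwrite('pics/c5.png',np.vstack([cv2.resize(a,(700,300),interpolation=2),cv2.resize(b,(700,300),interpolation=2)]))
E
```

```text
(no output)
```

View pics/c5.png

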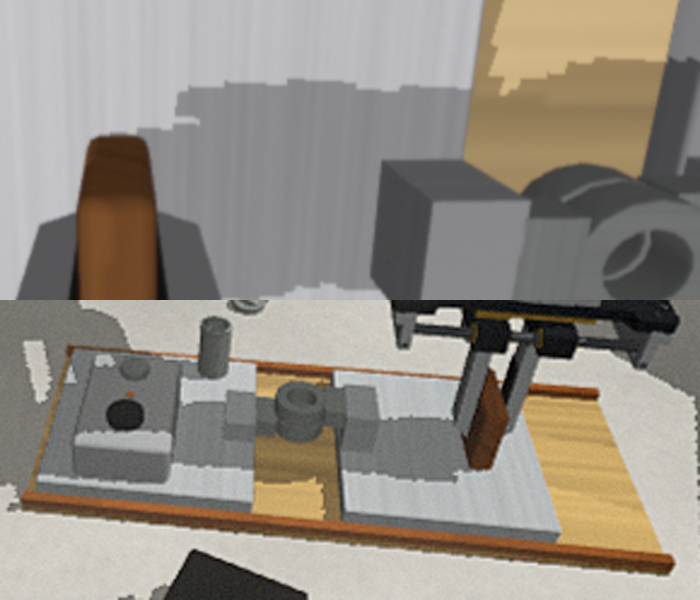

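Emit:
{"fn": "move_arm", "kwargs": {"deltas": "0 0 0 0 0 0;0 0 0 0 0 0;0 0 0 0 0 0;0 0 0 0 0 0;0 0 0 0 0 0;0 0 0 0 0 0", "hand": 0.6}}

```text
time_s: 5.9
position: [533.5, 249.3, 52.1]
tcp_rot: [[0.989, 0.149, -0.0], [0.149, -0.989, -0.0], [-0.0, 0.0, -1.0]]
force: [-0.1, 0.4, -0.2]
finger_gap: 0.6
```

Emit:
{"fn": "move_arm", "kwargs": {"deltas": "0 0 0.02 0 0 0;0 0 0.05 0 0 0;0 0 0.1 0 0 0;0 0 0.16 0 0 0;0 0 0.2 0 0 0"}}

```text
time_s: 6.4
position: [534.3, 249.7, 215.9]
tcp_rot: [[0.989, 0.15, 0.004], [0.149, -0.989, 0.001], [0.004, -0.001, -1.0]]
force: [-0.2, 0.1, 0.4]
finger_gap: 0.601
```

Emit:
{"fn": "move_arm", "kwargs": {"deltas": "0 -0.05 0 0 0 0;0.06 -0.1 0 0 0 0;0.06 -0.15 0 0 0 0;0.06 -0.2 0 0 0 0;0.06 -0.2 0 0 0 0;0.06 -0.2 0 0 0 0"}}

```text
time_s: 7.0
position: [581.6, 88.8, 212.1]
tcp_rot: [[0.989, 0.148, -0.0], [0.148, -0.989, 0.001], [-0.0, -0.001, -1.0]]
force: [-0.4, 0.2, 0.4]
finger_gap: 0.605
```

```bash
python3 - <<'E'
from h import *
for n in ["wrist","scene","side"]: snap(n,n+"3")
print(bot.get_obs()["time_s"])
E
```

```text
7.15
```

View pics/wrist3.png

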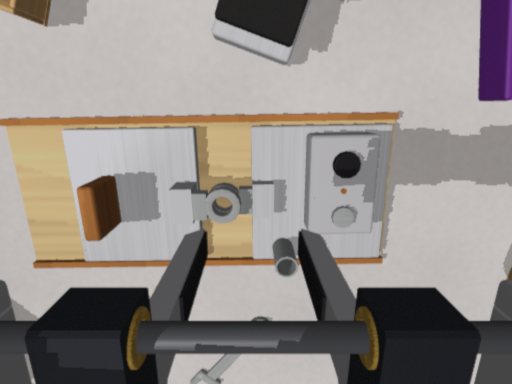

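View pics/scene3.png

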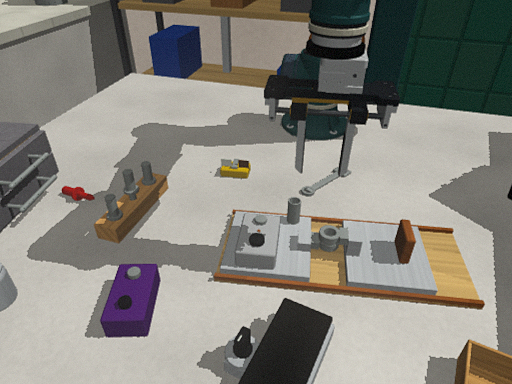

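```bash
python3 - <<'E'
from h import *
for n,(x0,y0,x1,y1) in dict(wrist3=(180,160,290,245),scene3=(300,210,370,260),side3=(210,140,300,210)).items():
    a=cv2.imread(f'pics/{n}.png')[y0:y1,x0:x1]; cv2.imwrite(f'pics/z_{n}.png',cv2.resize(a,None,fx=6,fy=6,interpolation=2))
E
```

```text
(no output)
```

View pics/z_wrist3.png

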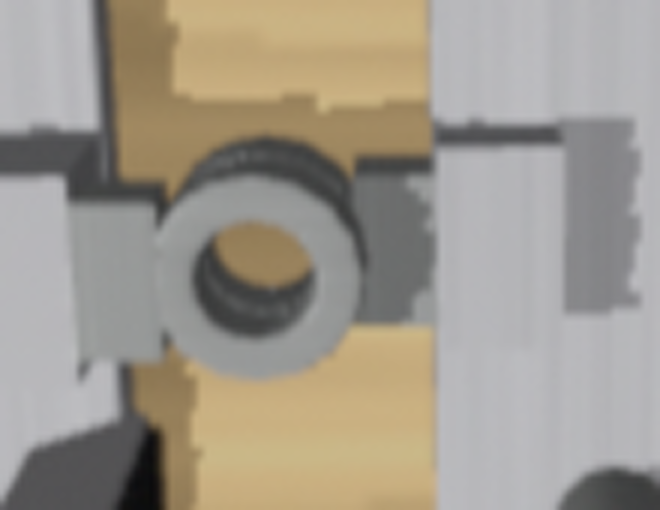

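View pics/z_scene3.png

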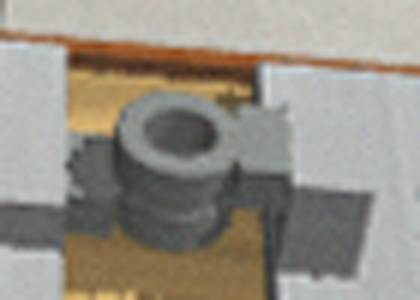

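View pics/z_side3.png

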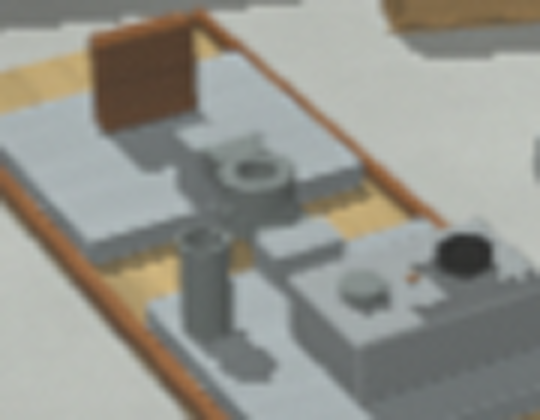

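```bash
python3 - <<'E'
from h import *
W,S,D=load("wrist3"),load("scene3"),load("side3")
w,s,d=(223,206),(330,232.2),(252.8,168.3)
print(onz(W,*w,58),onz(S,*s,58),onz(D,*d,58),tri(S,s,D,d),tri(W,w,S,s),tri(W,w,D,d))
# pin again, from two views
for n,(x0,y0,x1,y1) in dict(scene3=(85,150,175,245),side3=(250,225,360,300)).items():
    a=cv2.imread(f'pics/{n}.png')[y0:y1,x0:x1]; cv2.imwrite(f'pics/zp_{n}.png',cv2.resize(a,None,fx=6,fy=6,interpolation=2))
E
```

```text
[555.16779965 117.53011414  58.        ] [556.0064462  119.51363754  58.        ] [552.44399328 113.8993116   58.        ] (array([553.68230838, 119.09224515,  55.33182298]), np.float64(1.1651794032927052)) (array([554.55259252, 118.53230542,  56.55867388]), np.float64(1.8697678069964407)) (array([554.00221218, 117.8076665 ,  55.38831083]), np.float64(0.617876957390116))
```

View pics/zp_scene3.png

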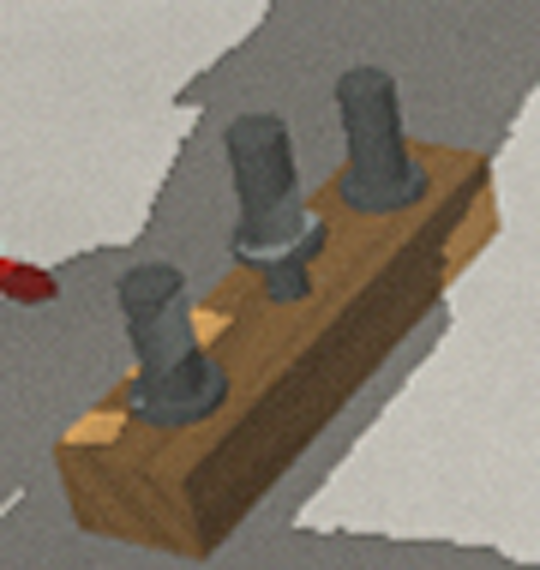

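View pics/zp_side3.png

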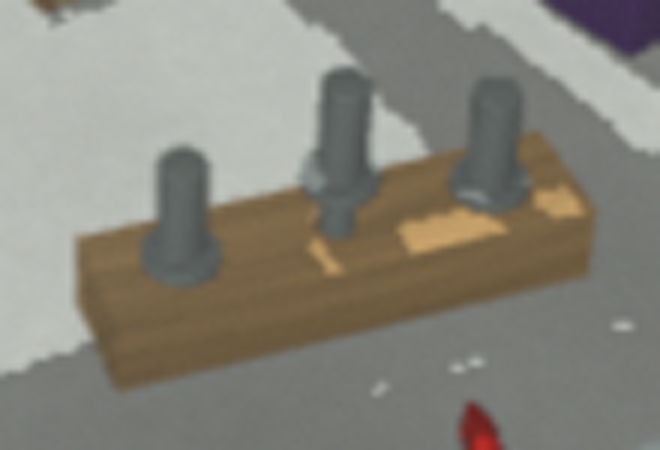

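Emit:
{"fn": "move_arm", "kwargs": {"deltas": "-0.127 -0.486 0.01 0 0 0;-0.127 -0.486 0.01 0 0 0;-0.127 -0.486 0.01 0 0 0;-0.127 -0.486 0.01 0 0 0;-0.127 -0.486 0.01 0 0 0;-0.127 -0.486 0.01 0 0 0;-0.127 -0.486 0.01 0 0 0;-0.127 -0.486 0.01 0 0 0"}}

```text
time_s: 7.95
position: [480.6, -297.8, 220.4]
tcp_rot: [[0.988, 0.152, 0.001], [0.152, -0.988, -0.0], [0.001, 0.0, -1.0]]
force: [1.6, 0.0, 0.3]
finger_gap: 0.599
```

Emit:
{"fn": "move_arm", "kwargs": {"deltas": "0 0 0 0 0 0;0 0 0 0 0 0;0 0 0 0 0 0"}}

```text
time_s: 8.25
position: [481.3, -295.7, 220.0]
tcp_rot: [[0.988, 0.152, 0.0], [0.152, -0.988, 0.001], [0.0, -0.001, -1.0]]
force: [-0.1, -0.5, -0.2]
finger_gap: 0.601
```

```bash
python3 - <<'E'
from h import *
snap("wrist","wrist4")
o=bot.get_obs();print(o["time_s"],o["position"],o["tcp_rot"].round(3),o["qpos"].round(2))
E
```

```text
8.3 [ 481.38877355 -295.50780921  220.12377217] [[ 0.988  0.153  0.   ]
 [ 0.153 -0.988  0.   ]
 [ 0.    -0.    -1.   ]] [-0.65  0.12  1.33  0.    1.69  0.77]
```

View pics/wrist4.png

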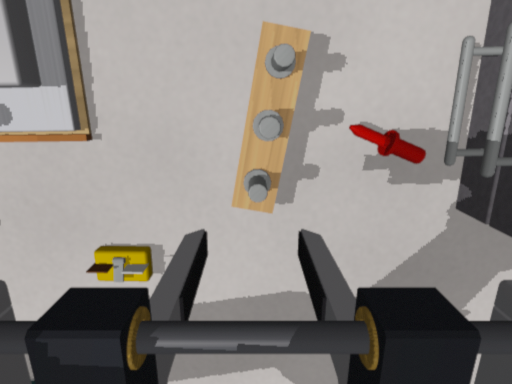

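```bash
python3 - <<'E'
from h import *
W=load("wrist4")
a=cv2.imread('pics/wrist4.png')[85:165,225:315]; cv2.imwrite('pics/z4.png',cv2.resize(a,None,fx=7,fy=7,interpolation=2))
print(onz(W,270,128,106),onz(W,284,55,86),onz(W,258,192,86))
E
```

```text
[ 546.4415036  -301.02702557  106.        ] [ 609.84671061 -303.98229348   86.        ] [ 481.49659552 -300.93349772   86.        ]
```

View pics/z4.png

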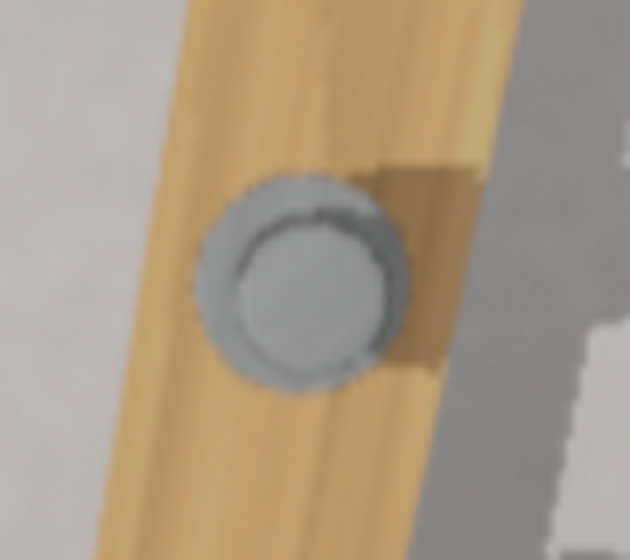

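Emit:
{"fn": "move_arm", "kwargs": {"deltas": "0.05 -0.0079 0 0 0 0;0.0801 -0.0079 0 0 0 0;0.0801 -0.0079 0 0 0 0;0.0801 -0.0079 -0.05 0 0 0;0.0801 -0.0079 -0.09 0 0 0;0.0801 -0.0079 -0.09 0 0 0;0.0801 -0.0079 -0.09 0 0 0"}}

```text
time_s: 9.0
position: [544.3, -302.7, 148.3]
tcp_rot: [[0.989, 0.151, -0.001], [0.151, -0.989, 0.0], [-0.001, -0.001, -1.0]]
force: [0.5, -0.2, 0.3]
finger_gap: 0.602
```

```bash
python3 - <<'E'
from h import *
for n in ["wrist","side","scene"]: snap(n,n+"5")
o=bot.get_obs();print(o["time_s"],o["position"])
a=cv2.imread('pics/scene5.png')[100:260,40:240];b=cv2.imread('pics/side5.png')[150:310,220:420]
cv2.imwrite('pics/c6.png',np.hstack([cv2.resize(x,(400,320),interpolation=2) for x in (a,b)]))
E
```

```text
9.15 [ 545.69412865 -304.24991865  151.24910921]
```

View pics/c6.png

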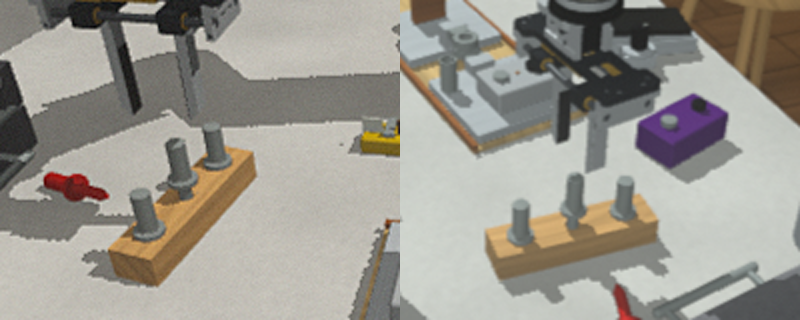

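Emit:
{"fn": "move_arm", "kwargs": {"deltas": "0 0.003 -0.02 0 0 0;0 0.003 -0.045 0 0 0;0 0.003 -0.07 0 0 0;0 0.003 -0.085 0 0 0;0 0.003 -0.089 0 0 0;0 0.003 -0.089 0 0 0"}}

```text
time_s: 9.75
position: [544.9, -301.5, 77.5]
tcp_rot: [[0.989, 0.15, 0.001], [0.15, -0.989, -0.001], [0.001, 0.001, -1.0]]
force: [0.1, 0.7, 0.7]
finger_gap: 0.601
```

```bash
python3 - <<'E'
from h import *
for n in ["wrist","side","scene"]: snap(n,n+"6")
o=bot.get_obs();print(o["time_s"],o["position"],o["force"])
a=cv2.imread('pics/scene6.png')[120:260,70:210];b=cv2.imread('pics/side6.png')[200:300,250:350]
cv2.imwrite('pics/c7.png',np.hstack([cv2.resize(x,(400,400),interpolation=2) for x in (a,b)]))
E
```

```text
9.9 [ 545.41136712 -301.90948333   78.4571325 ] [-0.24539317 -0.05475318  0.34393323]
```

View pics/c7.png

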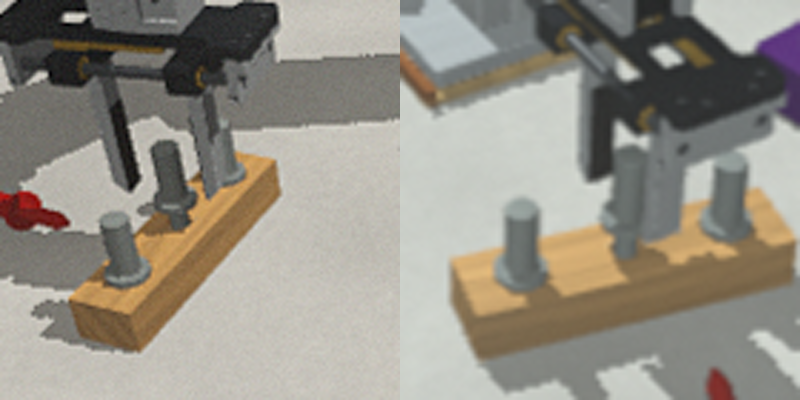

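View pics/wrist6.png

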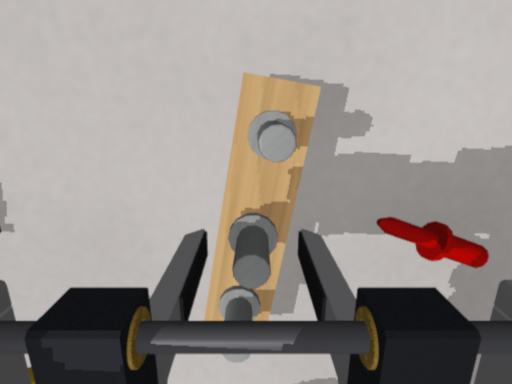

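Emit:
{"fn": "move_arm", "kwargs": {"deltas": "0 0 0 0 0 0;0 0 0 0 0 0;0 0 0 0 0 0;0 0 0 0 0 0;0 0 0 0 0 0;0 0 0 0 0 0;0 0 0 0 0 0;0 0 0 0 0 0", "hand": 0, "newtons": 30}}

```text
time_s: 10.7
position: [544.6, -301.7, 76.8]
tcp_rot: [[0.989, 0.15, 0.0], [0.15, -0.989, -0.001], [0.0, 0.001, -1.0]]
force: [0.3, -0.9, 0.4]
finger_gap: 0.205
```

Emit:
{"fn": "move_arm", "kwargs": {"deltas": "0 0 0 0 0 0;0 0 0.01 0 0 0;0 0 0.02 0 0 0;0 0 0.04 0 0 0;0 0 0.06 0 0 0;0 0 0.09 0 0 0;0 0 0.12 0 0 0;0 0 0.12 0 0 0"}}

```text
time_s: 11.5
position: [546.5, -301.8, 178.4]
tcp_rot: [[0.989, 0.15, 0.008], [0.15, -0.989, -0.004], [0.007, 0.005, -1.0]]
force: [0.8, -0.2, -0.1]
finger_gap: 0.208
```

```bash
python3 - <<'E'
from h import *
for n in ["wrist","side","scene"]: snap(n,n+"7")
o=bot.get_obs();print(o["time_s"],o["position"],o["force"],o["finger_gap"])
a=cv2.imread('pics/scene7.png')[70:260,40:230];b=cv2.imread('pics/side7.png')[160:300,230:370]
cv2.imwrite('pics/c8.png',np.hstack([cv2.resize(x,(400,400),interpolation=2) for x in (a,b)]))
E
```

```text
11.65 [ 544.16832562 -300.63209683  171.91141852] [ 0.3117692  -0.66122077 -1.14511712] 0.2079205724023839
```

View pics/c8.png

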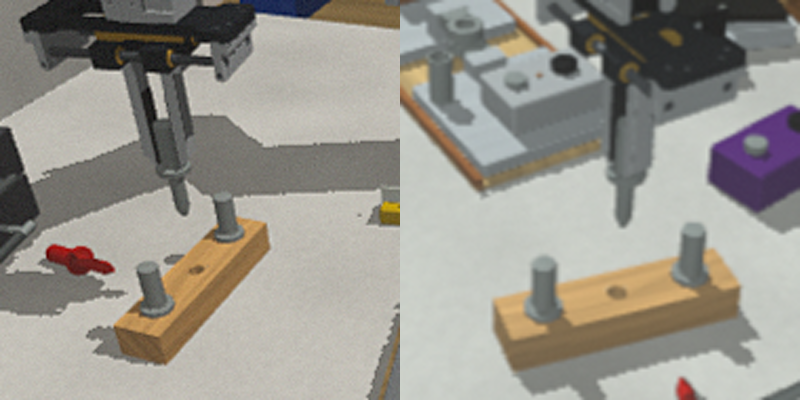

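Emit:
{"fn": "move_arm", "kwargs": {"deltas": "0 0.02 0.02 0 0 0;0.003 0.06 0.025 0 0 0;0.005 0.11 0.025 0 0 0;0.007 0.165 0.025 0 0 0;0.009 0.22 0.025 0 0 0;0.01 0.275 0.025 0 0 0;0.012 0.33 0.025 0 0 0;0.0125 0.38 0.025 0 0 0"}}

```text
time_s: 12.45
position: [553.5, 5.9, 192.7]
tcp_rot: [[0.989, 0.151, -0.001], [0.151, -0.989, 0.001], [-0.001, -0.001, -1.0]]
force: [-0.1, 0.4, -1.1]
finger_gap: 0.208
```

Emit:
{"fn": "move_arm", "kwargs": {"deltas": "0 0.05 0 0 0 0;0 0.09 0 0 0 0;0 0.12 0 0 0 0;0 0.135 0 0 0 0;0 0.1443 0 0 0 0;0 0.1443 0 0 0 0;0 0.1443 0 0 0 0;0 0.1443 0 0 0 0"}}

```text
time_s: 13.25
position: [554.7, 117.0, 192.7]
tcp_rot: [[0.989, 0.148, -0.0], [0.148, -0.989, -0.0], [-0.0, 0.0, -1.0]]
force: [-0.8, -0.8, 0.2]
finger_gap: 0.206
```

```bash
python3 - <<'E'
from h import *
for n in ["wrist","side","scene"]: snap(n,n+"8")
o=bot.get_obs();print(o["time_s"],o["position"],o["tcp_rot"].round(4),o["force"],o["finger_gap"])
a=cv2.imread('pics/scene8.png')[140:280,260:400];b=cv2.imread('pics/side8.png')[90:210,190:310]
cv2.imwrite('pics/c9.png',np.hstack([cv2.resize(x,(400,400),interpolation=2) for x in (a,b)]))
E
```

```text
13.4 [554.65803257 117.2578062  192.78509954] [[ 9.889e-01  1.483e-01 -1.000e-04]
 [ 1.483e-01 -9.889e-01 -2.000e-04]
 [-2.000e-04  2.000e-04 -1.000e+00]] [-0.89500302 -0.96332206 -0.57028794] 0.20996577016426204
```

View pics/c9.png

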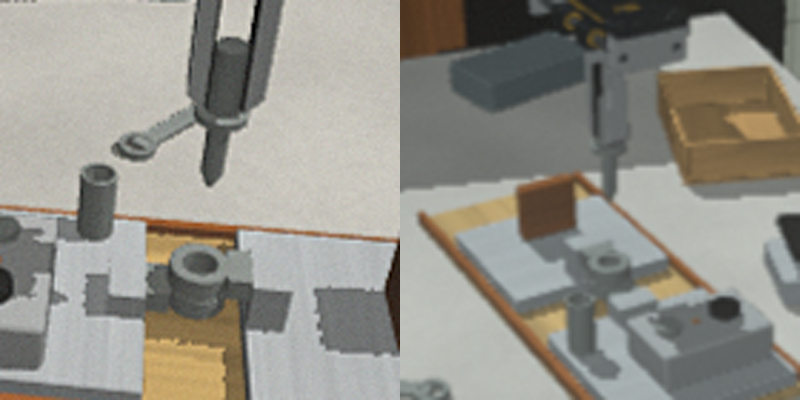

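View pics/wrist8.png

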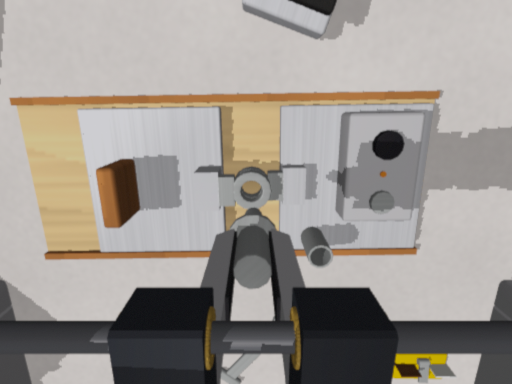

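```bash
python3 - <<'E'
from h import *
W,S,D=load("wrist8"),load("scene8"),load("side8")
s=(209.5/2.857+260,185/2.857+140);d=(211/3.333+190,198/3.333+90)
print("nose",tri(S,s,D,d),onz(S,*s,122),onz(D,*d,122))
s=(200/2.857+260,264/2.857+140);d=(208/3.333+190,262/3.333+90)
print("hole",tri(S,s,D,d),onz(S,*s,58),onz(D,*d,58),onz(W,252,188,58))
print("collar",tri(S,(220/2.857+260,111/2.857+140),D,(209/3.333+190,146/3.333+90)))
for p in [(554.3,118.2,58),(554.3,118.2,122)]: print([proj(c,p).round(1) for c in (W,S,D)])
E
```

```text
nose (array([556.47697373, 117.63545718, 121.62573233]), np.float64(0.6658827752955538)) [556.50768037 117.82340111 122.        ] [556.30856338 116.39986555 122.        ]
hole (array([552.60323138, 119.25628688,  54.1619229 ]), np.float64(0.6881115903587991)) [556.56437137 119.59746057  58.        ] [550.71423728 112.55904286  58.        ] [557.78211582 118.177598    58.        ]
collar (array([555.20158778, 116.77497162, 174.73531335]), np.float64(1.4792761418044604))
[array([251.5, 191.3]), array([329.4, 231.5]), array([252.9, 167.5])]
[array([251.3, 212.2]), array([333.7, 204. ]), array([252.5, 149.3])]
```

Emit:
{"fn": "move_arm", "kwargs": {"deltas": "-0.0005 0.001 -0.02 0 0 0;-0.0005 0.001 -0.04 0 0 0;-0.0005 0.001 -0.06 0 0 0;-0.0005 0.001 -0.0713 0 0 0;-0.0005 0.001 -0.0713 0 0 0;-0.0005 0.001 -0.0713 0 0 0"}}

```text
time_s: 14.0
position: [554.5, 118.7, 136.2]
tcp_rot: [[0.989, 0.149, 0.001], [0.149, -0.989, -0.0], [0.001, 0.0, -1.0]]
force: [0.3, -0.2, -1.1]
finger_gap: 0.208
```

```bash
python3 - <<'E'
from h import *
for n in ["wrist","side","scene"]: snap(n,n+"9")
o=bot.get_obs();print(o["time_s"],o["position"],o["force"],o["finger_gap"])
a=cv2.imread('pics/scene9.png')[180:260,290:370];b=cv2.imread('pics/side9.png')[120:200,210:290]
cv2.imwrite('pics/c10.png',np.hstack([cv2.resize(x,(400,400),interpolation=2) for x in (a,b)]))
E
```

```text
14.15 [554.8900096  118.95873373 137.00206148] [-0.55400903 -0.20016747 -0.50968349] 0.20949804009427353
```

View pics/c10.png

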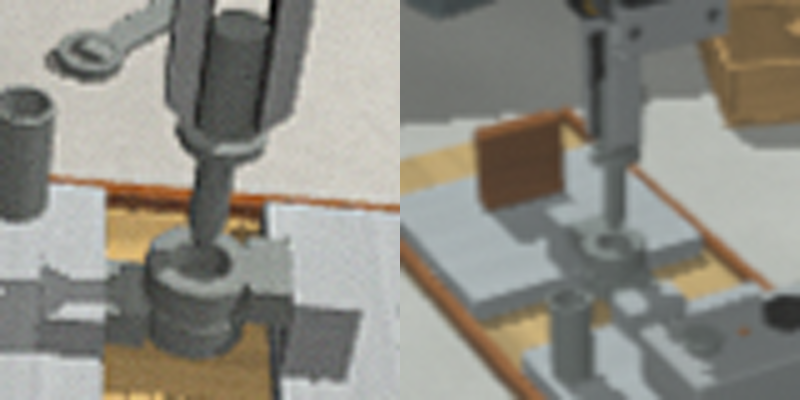

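Emit:
{"fn": "move_arm", "kwargs": {"deltas": "0 -0.0005 -0.006 0 0 0;0 -0.0005 -0.012 0 0 0;0 -0.0005 -0.018 0 0 0;0 -0.0005 -0.024 0 0 0;0 -0.0005 -0.03 0 0 0;0 -0.0005 -0.034 0 0 0"}}

```text
time_s: 14.75
position: [553.9, 118.5, 107.7]
tcp_rot: [[0.989, 0.15, -0.001], [0.15, -0.989, -0.0], [-0.001, 0.0, -1.0]]
force: [-0.5, 0.0, -0.0]
finger_gap: 0.21
```

Emit:
{"fn": "move_arm", "kwargs": {"deltas": "0 0 -0.005 0 0 0;0 0 -0.01 0 0 0;0 0 -0.015 0 0 0;0 0 -0.02 0 0 0;0 0 -0.025 0 0 0;0 0 -0.0313 0 0 0;0 0 -0.0313 0 0 0"}}

```text
time_s: 15.45
position: [553.6, 118.4, 82.4]
tcp_rot: [[0.989, 0.15, -0.002], [0.15, -0.989, -0.0], [-0.002, 0.0, -1.0]]
force: [-0.5, 0.3, -1.2]
finger_gap: 0.21
```

```bash
python3 - <<'E'
from h import *
for n in ["side","scene"]: snap(n,n+"10")
o=bot.get_obs();print(o["time_s"],o["position"],o["force"],o["finger_gap"])
a=cv2.imread('pics/scene10.png')[180:260,290:370];b=cv2.imread('pics/side10.png')[120:200,210:290]
cv2.imwrite('pics/c11.png',np.hstack([cv2.resize(x,(400,400),interpolation=2) for x in (a,b)]))
E
```

```text
15.55 [554.11079407 118.48862036  83.29780336] [ 0.28462026 -0.28632947 -1.04548309] 0.2059643833387478
```

View pics/c11.png

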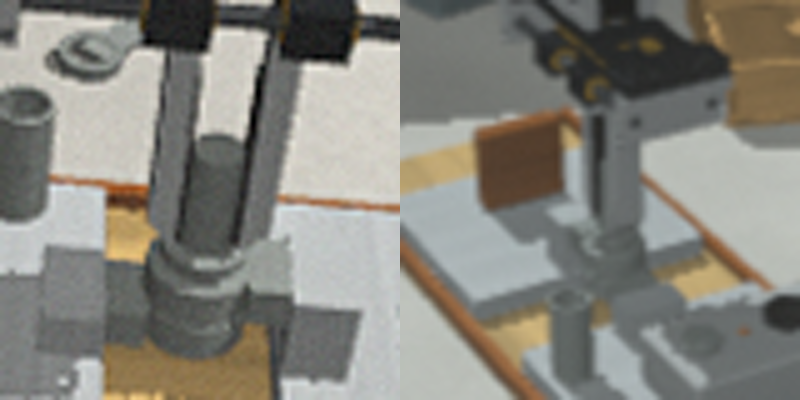

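Collar is a few mm above seating; I go down in 1 mm steps watching the force.

Emit:
{"fn": "move_arm", "kwargs": {"deltas": "0 0 -0.0012 0 0 0;0 0 -0.0025 0 0 0;0 0 -0.0038 0 0 0;0 0 -0.0038 0 0 0"}}

```text
time_s: 15.95
position: [554.1, 118.5, 80.3]
tcp_rot: [[0.989, 0.15, -0.0], [0.15, -0.989, -0.0], [-0.0, 0.0, -1.0]]
force: [-0.3, 0.1, 0.7]
finger_gap: 0.207
```

Emit:
{"fn": "move_arm", "kwargs": {"deltas": "0 0 -0.0012 0 0 0;0 0 -0.0012 0 0 0"}}

```text
time_s: 16.15
position: [554.1, 118.5, 79.4]
tcp_rot: [[0.989, 0.15, -0.0], [0.15, -0.989, -0.0], [-0.0, 0.0, -1.0]]
force: [-0.5, -0.3, -1.1]
finger_gap: 0.204
```

Emit:
{"fn": "move_arm", "kwargs": {"deltas": "0 0 -0.0012 0 0 0;0 0 -0.0012 0 0 0"}}

```text
time_s: 16.35
position: [554.3, 118.5, 79.1]
tcp_rot: [[0.989, 0.15, 0.0], [0.15, -0.989, -0.0], [0.0, 0.0, -1.0]]
force: [-1.6, -0.7, 1.4]
finger_gap: 0.208
```

Emit:
{"fn": "move_arm", "kwargs": {"deltas": "0 0 -0.0012 0 0 0;0 0 -0.0012 0 0 0"}}

```text
time_s: 16.55
position: [554.3, 118.5, 79.0]
tcp_rot: [[0.989, 0.15, 0.001], [0.15, -0.989, -0.0], [0.001, 0.0, -1.0]]
force: [-2.8, -0.7, 5.9]
finger_gap: 0.207
```

Emit:
{"fn": "move_arm", "kwargs": {"deltas": "0 0 0.002 0 0 0;0 0 0.002 0 0 0;0 0 0.002 0 0 0;0 0 0.002 0 0 0;0 0 0.002 0 0 0;0 0 0.002 0 0 0", "hand": 0.5}}

```text
time_s: 17.15
position: [554.2, 118.5, 79.0]
tcp_rot: [[0.989, 0.15, -0.0], [0.15, -0.989, -0.0], [-0.0, 0.0, -1.0]]
force: [1.0, 0.1, 0.2]
finger_gap: 0.502
```

Emit:
{"fn": "move_arm", "kwargs": {"deltas": "0 0 0.01 0 0 0;0 0 0.03 0 0 0;0 0 0.06 0 0 0;0 0 0.1 0 0 0;0 0 0.15 0 0 0;0 0 0.15 0 0 0"}}

```text
time_s: 17.75
position: [557.5, 118.9, 207.3]
tcp_rot: [[0.989, 0.15, 0.014], [0.15, -0.989, 0.001], [0.014, 0.001, -1.0]]
force: [0.4, -0.7, 1.1]
finger_gap: 0.497
```

```bash
python3 - <<'E'
from h import *
for n in ["wrist","side","scene"]: snap(n,n+"11")
o=bot.get_obs();print(o["time_s"],o["position"],o["force"],o["finger_gap"])
a=cv2.imread('pics/scene11.png')[180:260,290:370];b=cv2.imread('pics/side11.png')[120:200,210:290]
cv2.imwrite('pics/c12.png',np.hstack([cv2.resize(x,(400,400),interpolation=2) for x in (a,b)]))
E
```

```text
17.9 [554.05203226 118.51725011 199.20601339] [-0.34095149  0.60435027 -0.89120722] 0.5022973286254345
```

View pics/c12.png

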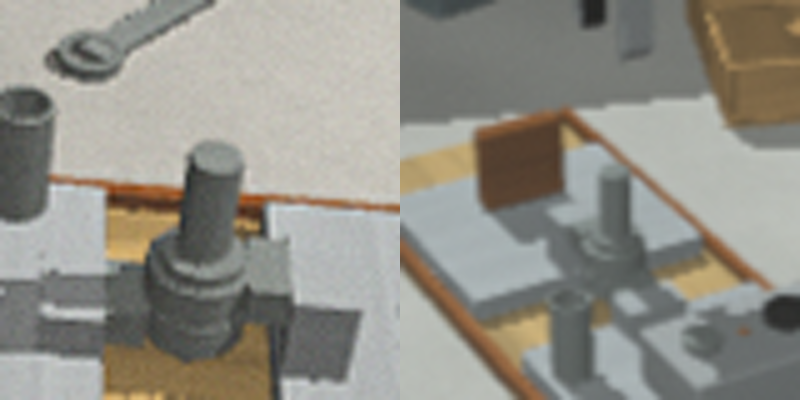

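View pics/wrist11.png

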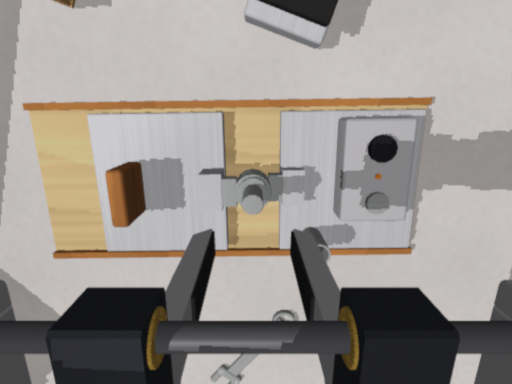

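View pics/scene11.png

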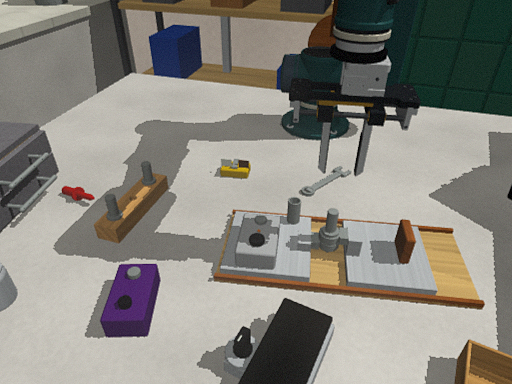

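```bash
python3 - <<'E'
from h import *
S,D=load("scene11"),load("side11")
t=tri(S,(216/5+290,155/5+180),D,(216/5+210,172/5+120)); c=tri(S,(203/5+290,250/5+180),D,(212/5+210,238/5+120))
print("grip top",t,"grip base",c)
print(bot.get_obs()["force"]); print(bot.finish_job())
E
```

```text
grip top (array([555.04923479, 118.28311658, 105.48840516]), np.float64(3.2986458679111554)) grip base (array([551.9820453 , 119.11441713,  58.70898344]), np.float64(2.4343937703484793))
[-0.34095149  0.60435027 -0.89120722]
the job is handed in; nothing more can be done
None
```

The wing is home and the long pin is through both knuckles with its collar on the upper one. I handed the job in at about 18 s; it gives no verdict.

- **Wing:** I gripped the bar and slid the wing about 48 mm. It stopped moving and the force rose to about 9 N, and the pictures showed the two rings in line. I then opened the fingers and moved clear.
- **Pin:** I lifted the middle, tallest pin out of the rack and lowered it through the hinge with no side force. At the end it stopped going down and the force rose to about 6 N, which fits the collar resting on the upper knuckle. I let go and raised the gripper well clear.

**Last checks:**
- **Position:** the pictures show the pin upright and released. I measured the top of its grip at (555, 118, 105) mm. I expected (554, 118, 108) mm, and the views disagree by 2–3 mm.
- **Tilt:** the measured top and base of the grip differ by about 4°. That is within the error of picking the pixels, and below the 10° limit.
- **Red pin:** it was standing on its nose and fell over while I was working on the wing, without being touched. It stayed on the work surface.

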